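# Right the tipped tin, then set the metering valve two turns open and hold it

### The job

The paste tin that has tipped over is blocking the handle of the air-line valve: stand it upright, red lid up, in the empty middle place of the grey lane between the other tin and the solder reel, and let go of it. Then take the wheel's black handle, turn the wheel clockwise until it is fully shut against its stop, and back it off exactly two full turns. Finish while still gripping the handle, keeping the wheel still at that setting so that the lock nut can be tightened; leave the other things on the bench where they are.

Things in the scene. Friction and masses are not known exactly. Their poses are not given: they have to be found in the camera images.
- tin_center (a point): centre of the tipped paste tin (grey foil, red lid, 57 mm across, 68 mm high, about 0.12 kg), on its axis half-way up; z points from its bottom to its lid. It feels square (56 x 56 mm) and does not roll. At the start it lies on its side to the right of the valve as the robot sees it, its axis 28 mm above the bench, bottom near the wheel, lid pointing away from the wheel.
- lane: grey shallow channel fixed to the bench, 320 x 86 mm, long along its x axis; origin at the centre of its underside. Floor 4 mm above the bench; two long lips, 10 mm above the bench, 78 mm apart inside; ends open. Three places with black round pads at x = -110, 0, +110 mm; the middle one (over the origin) is empty. A tin standing there has its centre 38 mm above the bench.
- neighbour_tin: the other paste tin (same as the tipped one), loose, standing on an end place of the lane (either end); origin at the centre of its underside, z up.
- neighbour_spool: grey solder reel, 60 mm across, 34 mm high, loose, standing on the other end place of the lane; origin at the centre of its underside, z up.
- valve: metering valve fixed to the bench: 92 mm square dark plate, aluminium block, brass fittings, yellow index mark. Origin on the wheel's axis at the bench top, z up along the vertical stem; x points to the yellow mark, where the handle stands when the valve is shut (roughly to the robot's left, +y).
- wheel (a joint): angle of the green valve wheel (rim 93 mm across, top 48 mm above the bench, stem end 53 mm), rad. 0 = shut on a hard stop; grows counter-clockwise seen from above (opening), 2 pi a turn, up to 22. Starts at 4.4 to 8.0 (0.7 to 1.3 turns open). In the valve's frame the handle stands at this angle from x toward y. Friction 0.04 N m (under 1 N at the handle); stays where left.
- handle: black upright handle on a lug outside the rim, 58 mm from the wheel's axis: a post 23 mm across, 46 mm high, that revolves freely about its own vertical axis, so a gripper holding it can go round in a circle without turning. Origin at its centre, 73 mm above the bench (it spans 50 to 96 mm); z up.
- cutters: red side cutters lying at the left front, 109 x 58 x 12 mm, loose bystander; origin at the centre of its underside.
- driver: blue screwdriver lying at the left front, 171 x 28 x 26 mm, loose bystander; origin at the centre of its underside.
- tin: the tipped tin as a solid: origin at the centre of its bottom, axes as for its centre point. Released leaning less than about 30 degrees, it rocks upright by itself.
There are look-alikes about, which are no part of the job. Leave any turquoise look-alike of the tin alone.

How it is judged:
By the outcome, as a careful person would: the job done as asked, in the order asked, and still so for the second after the job is handed in, while the arm keeps its last pose, push and grip.
It also fails if it takes over 72 s, if anything falls off the work surface, if the arm or the gripper's body presses on something with over 40 N, if the wrist force passes 120 N, or if a joint passes its speed limit or range.

### The arm

A 6-joint arm with a two-finger parallel gripper is mounted at the origin on a cart in front of the work surface, level with it; the furniture and walls round the work are solid. World frame = base frame: x ahead of the robot, y to its left, z up, the work surface at z = 0. Lengths are in m, angles in rad, forces in N, time in s.
With the tool pointing down it reaches from about 0.25 to 0.8 m from the base axis. Payload 8.5 kg.
Tool frame: the origin (TCP) lies on the mounting face of the last link; the fingertips stand 173 mm ahead of it and the grasp point (between the pads) lies 155 mm ahead of it; z points along the fingers, y is the direction in which the jaws open and shut (so a half turn about z gives the same grasp; the last joint's range is limited). The gripper opens to 85 mm and grips with 20 to 120 N. Pads are 22 mm wide; open, the fingers measure 114 mm over their backs; the gripper's body (76 mm by 85 mm) begins 54 mm behind the grasp point. The pads swing forward as they close: fully open they stand 13 mm farther back than shut.
Start: joints at [1.18, 0.238, -0.013, 1.319, 0, 1.571], TCP at [0.2, 0.485, 0.405] pointing down, gripper open.
Joint ranges: [-2.66, 2.66], [-1.03, 1.9], [-1.14, 1.46], [-1.82, 2.27], [-1.45, 1.34], [-3.14, 3.14]. Speed limits (rad/s): [2.22, 2.22, 2.79, 3.14, 3.14, 3.14].

### API

Orientations are given as a rotation vector (axis times angle).
In Python, from cell import sense, camera, get_calibration, job_done gives the robot as it stands.
- The arm moves only by the tool arm_command, never from a script. Its argument "moves" is a list of rows, each a list of 3 entries, a list of its own where there are three numbers: the shift along the tool's x, y, z in m, then the turn, a rotation vector about the tool's x, y, z in rad, then the opening, from -1 (shut) to 1 (fully open), so that 0 is half open. In form: [[[x, y, z], [ax, ay, az], gripper], ...]. A call has 1 to 12 rows; each row is the pose to reach, as a shift and turn from the pose commanded when the call began, along the tool's axes at that moment; what a row does not reach only later rows make up. A row lasts 1/8 s, in which the tool goes at most 62.5 mm and 10.7 degrees, less where a joint would pass 70% of its speed; a pose out of reach is approached as far as the arm can. A call with a gripper value outside its range is refused whole. The fingers move at their own pace and stop on an object; "grip_force" is the grip in N (left out, the last holds). Time passes only in rows, so rows that repeat a pose let the fingers close. It gives the time, the measured TCP pose, the force and the opening at its end, in the units of the state.
- sense(): the state, without advancing time (a new reading comes with each control period).
- camera(name): name is "scene" or "top" or "wrist"; returns the picture (480x640x3 uint8, red, green, blue); there is no depth.
- get_calibration(name): a dict with "K" (3x3 intrinsics, pixels), "xyz" and "orientation" of the camera in the world. Camera axes: x right, y down, z forward; pixel columns grow to the right and rows downward; lengths in m; the calibration is good to about 2 mm. The wrist camera is an equidistant fisheye: a pixel r from the principal point sees the ray r / f radians off the axis. A picture is of the moment at which its call begins: read the wrist's pose just before it. get_calibration takes no time and is no camera call; for the wrist camera it gives the pose at the moment of the call.
- job_done(): hands the job in, once; it reports no verdict.
The state is a dict: "clock": time; "qpos": joint angles; "joint_velocities": joint speeds; "effort": joint torques, N m; "eef_pos": TCP position; "tool_rot": TCP orientation; "wrist_force": force on the tool from outside, world axes, zero at the start; "torque": the same for the moment, N m; "opening": finger opening in m.
Only numpy, scipy, OpenCV 4.12 (cv2) and the standard library are available. Lean on these libraries where they do the work, as an engineer would, in place of code of your own. Each camera call takes 0.05 s, during which the arm holds its last target. There are 200 camera calls.

## Working session

There is one attempt and no reset: what is moved stays moved. The work goes in short steps, Python scripts to look and compute and a tool call to move; the robot and the scene stay as the last step left them, time stands still between calls to the robot, and variables do not carry over. Pictures are saved under pics/ and viewed, about 8 in all and at most 12, crops included, and the job is handed in when it is done.

Besides the shell and the picture viewer there is one more tool, called after ">>>" as a command line: name --argument value ..., lists and objects as JSON in quotes. arm_command: Moves the arm, as the interface text tells. Its arguments: {"type":"object","properties":{"moves":{"type":"array"},"grip_force":{"type":"number"}},"required":["moves"]}

```bash
mkdir -p pics; ls; python3 - <<'E'
from cell import sense,camera,get_calibration
import cv2
s=sense();print(s)
for n in("scene","top"):
    im=camera(n);cv2.imwrite(f"pics/{n}0.png",im[:,:,::-1]);print(n,get_calibration(n))
print(get_calibration("wrist"))
E
```

```text
pics
{'clock': 0.0, 'qpos': array([ 1.18003318e+00,  2.38777133e-01, -1.42403690e-02,  1.31919700e+00,
       -1.52394772e-05,  1.57083412e+00]), 'joint_velocities': array([ 9.37172799e-04, -7.07024550e-05,  9.18890650e-04, -6.78115743e-05,
       -4.65264967e-04,  3.52568157e-03]), 'effort': array([-7.02639391e-04, -5.38776326e+01,  3.46436799e+01,  1.82676176e-02,
       -2.97937368e-05, -5.68532272e-06]), 'eef_pos': array([0.19990976, 0.4852746 , 0.40408477]), 'tool_rot': array([-6.09919032e-01, -3.08155198e+00,  2.18975405e-03]), 'wrist_force': array([-0.06675517,  0.27772334,  0.24909071]), 'torque': array([-0.00756504, -0.00795572, -0.01408247]), 'opening': 0.08537141579539842}
scene {'K': array([[566.8311334 ,   0.        , 317.96698387],
       [  0.        , 566.8311334 , 244.75388504],
       [  0.        ,   0.        ,   1.        ]]), 'xyz': array([0.52244683, 0.8204722 , 0.81521378]), 'orientation': array([ 9.96398126e-04,  2.85039947e+00, -1.29538082e+00])}
top {'K': array([[491.00518564,   0.        , 330.64298929],
       [  0.        , 491.00518564, 239.19890622],
       [  0.        ,   0.        ,   1.        ]]), 'xyz': array([ 0.42716373, -0.02468825,  1.08117732]), 'orientation': array([-2.19571698,  2.15367797, -0.14788833])}
{'K': array([[371.64829954,   0.        , 323.10720981],
       [  0.        , 371.64829954, 241.95145548],
       [  0.        ,   0.        ,   1.        ]]), 'xyz': array([0.1267774 , 0.51484604, 0.37296632]), 'orientation': array([2.38681006, 1.59818834, 0.25022564])}
```

View pics/top0.png

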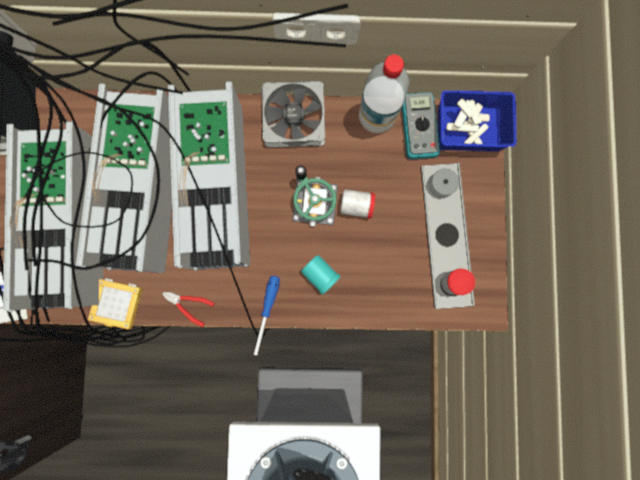

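View pics/scene0.png

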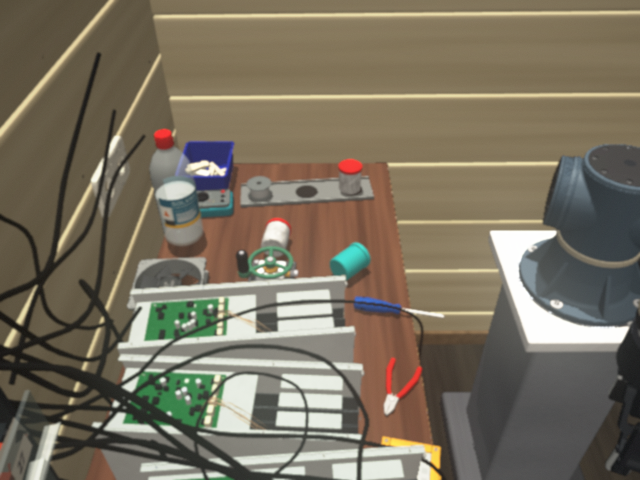

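The pictures show these things (pixels in the top view):
- **Target:** the tipped tin with grey foil and a red lid, at (358,204). Its lid points away from the wheel.
- **Could be mistaken for it:** the neighbour tin upright at (457,283), the turquoise tin at (320,275), and the white bottle with a red cap at (390,70).
- **Other parts:** wheel (315,201), handle (300,172), middle pad (446,234), reel (444,182).

I choose the tin at (358,204) and will check it in a crop.

```bash
cat > h.py <<'E'
import numpy as np, cv2
from scipy.spatial.transform import Rotation as R
from cell import sense,camera,get_calibration
def ray(px,cal):
    K=cal["K"];v=np.array([(px[0]-K[0,2])/K[0,0],(px[1]-K[1,2])/K[1,1],1.])
    return R.from_rotvec(cal["orientation"]).apply(v)
def fish(px,cal):
    K=cal["K"];d=np.array([px[0]-K[0,2],px[1]-K[1,2]]);r=np.hypot(*d);t=r/K[0,0]
    v=np.r_[d/max(r,1e-9)*np.sin(t),np.cos(t)]
    return R.from_rotvec(cal["orientation"]).apply(v)
def plane(px,cal,z,f=ray):
    d=f(px,cal);return cal["xyz"]+d*(z-cal["xyz"][2])/d[2]
def proj(p,cal):
    c=R.from_rotvec(cal["orientation"]).inv().apply(np.asarray(p)-cal["xyz"]);u=cal["K"]@c;return u[:2]/u[2]
def blobs(mask,amin=30):
    n,l,s,c=cv2.connectedComponentsWithStats(mask.astype(np.uint8))
    return [(s[i][:5].tolist(),c[i].round(1).tolist(),(l==i).astype(np.uint8)) for i in range(1,n) if s[i][4]>=amin]
def rel(pos,rot,s=None):
    "shift and turn from the present pose to the TCP pose (pos, Rotation)"
    s=s or sense();r0=R.from_rotvec(s["tool_rot"])
    return r0.inv().apply(np.asarray(pos)-s["eef_pos"]).round(4),(r0.inv()*rot).as_rotvec().round(3)
E
python3 - <<'E'
from h import *
im=cv2.imread("pics/top0.png");cal=get_calibration("top")
cv2.imwrite("pics/crop1.png",np.hstack([cv2.resize(im[150:260,280:390],(440,440),interpolation=cv2.INTER_CUBIC),cv2.resize(im[155:315,400:500],(275,440),interpolation=cv2.INTER_CUBIC)]))
hsv=cv2.cvtColor(im,cv2.COLOR_BGR2HSV);H,S,V=cv2.split(hsv)
print("red");[print(b[:2],plane(b[1],cal,.03).round(3)) for b in blobs(((H<6)|(H>174))&(S>150)&(V>90))]
print("green");[print(b[:2],plane(b[1],cal,.045).round(3)) for b in blobs((H>65)&(H<88)&(S>60)&(V>40)) if b[1][0]>280]
print("black");[print(b[:2],plane(b[1],cal,.096).round(3),plane(b[1],cal,.004).round(3)) for b in blobs((V<50),25) if b[1][0]>280 and 140<b[1][1]<320]
print("yellow");[print(b[:2],plane(b[1],cal,.01).round(3)) for b in blobs((H>20)&(H<35)&(S>120)&(V>120),3) if 280<b[1][0]<350]
print("grey");
for b in blobs((S<60)&(V>70),100):
    if b[1][0]>335 and b[1][1]>155 : 
        r=cv2.minAreaRect(cv2.findNonZero(b[2]));print(b[:2],r,plane(r[0],cal,.028).round(3))
E
```

```text
red
([384, 54, 20, 24, 365], [393.1, 65.6]) [ 0.942 -0.182  0.03 ]
([368, 192, 8, 26, 103], [371.7, 204.9]) [ 0.623 -0.137  0.03 ]
([448, 269, 27, 26, 564], [460.9, 281.5]) [ 0.46 -0.33  0.03]
([181, 296, 33, 11, 161], [197.7, 299.6]) [0.412 0.23  0.03 ]
([176, 304, 29, 23, 172], [189.5, 315.6]) [0.378 0.245 0.03 ]
green
([294, 176, 42, 45, 560], [313.8, 198.5]) [ 0.631 -0.011  0.045]
([301, 256, 39, 38, 790], [320.0, 274.2]) [ 0.469 -0.027  0.045]
black
([297, 173, 9, 6, 39], [300.8, 175.9]) [0.667 0.016 0.096] [0.69  0.02  0.004]
yellow
([315, 185, 3, 2, 5], [315.8, 185.6]) [ 0.667 -0.014  0.01 ]
([298, 200, 3, 2, 6], [299.0, 200.5]) [0.633 0.022 0.01 ]
([313, 215, 3, 1, 3], [314.0, 215.0]) [ 0.601 -0.011  0.01 ]
grey
([604, 0, 28, 480, 2613], [617.7, 245.0]) ((616.9088745117188, 239.52731323242188), (479.7355041503906, 8.03759765625), 87.35746002197266) [ 0.558 -0.676  0.028]
([546, 56, 19, 424, 1617], [554.5, 267.4]) ((554.874267578125, 267.5042724609375), (423.3674011230469, 5.031103134155273), 88.05191802978516) [ 0.494 -0.536  0.028]
([504, 144, 16, 336, 1005], [513.4, 312.8])
[... 343 characters left out ...]
0, 202.99998474121094), (28.567113876342773, 25.45584487915039), 8.130102157592773) [ 0.626 -0.1    0.028]
([395, 331, 33, 12, 180], [412.4, 335.3]) ((411.1558532714844, 335.94830322265625), (32.13009262084961, 10.87657356262207), 2.2025983333587646) [ 0.343 -0.223  0.028]
([460, 332, 6, 77, 176], [463.2, 368.6]) ((463.439453125, 370.0018005371094), (76.05599212646484, 4.6342363357543945), 88.26429748535156) [ 0.274 -0.334  0.028]
([320, 342, 60, 12, 282], [351.0, 347.7]) ((349.4807434082031, 347.4038391113281), (10.381695747375488, 59.09828186035156), 88.15238952636719) [ 0.317 -0.093  0.028]
([462, 410, 5, 70, 144], [464.1, 442.9]) ((464.0, 444.5), (69.0, 4.0), 90.0) [ 0.123 -0.333  0.028]
```

View pics/crop1.png

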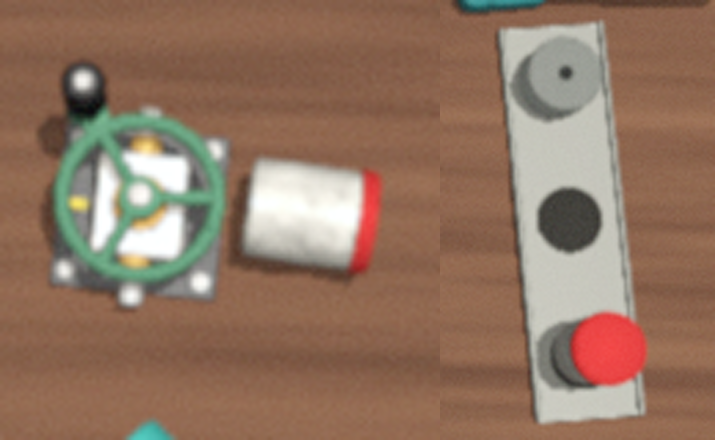

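The crop confirms the choice: grey foil with the red lid to the right, and square corners at about (344,190) to (375,217) in the full image. The middle pad is at (447,235) and empty. The yellow mark is left of the wheel hub and the handle top is at (301,171). Next I work out the poses.

```bash
cat >> h.py <<'E'
def frame(z,y):
    z=z/np.linalg.norm(z);y=y-z*(y@z);y/=np.linalg.norm(y);return R.from_matrix(np.c_[np.cross(y,z),y,z])
def tilt(a,deg,y):
    "tool down, leaned by deg so that it points toward a (horizontal)"
    t=np.deg2rad(deg);return frame(np.array([0,0,-1.])*np.cos(t)+np.sin(t)*a,y)
Z=np.array([0,0,1.])
E
python3 - <<'E'
from h import *
cal=get_calibration("top");cs=get_calibration("scene")
c=lambda x,y:(280+x/4,150+y/4)
e0=plane(c(250.5,208),cal,.028);e1=plane(c(372.5,221),cal,.028)
print("tin",((e0+e1)/2).round(4),np.linalg.norm(e1-e0),"az",np.degrees(np.arctan2(*(e1-e0)[1::-1])))
tc=(e0+e1)/2;print("scene tin px",proj(tc,cs))
for n,p,z in(("handle",c(84,80),.096),("hub",c(139,194),.053),("yellow",c(78,202),.01)):
    q=plane(p,cal,z);print(n,q.round(4),"scene",proj(q,cs).round(1))
pad=plane((447.3,234.6),cal,.004);print("pad",pad.round(4),proj(pad,cs).round(1))
L=lambda x,y:(400+(x-440)/2.75,155+y/2.75)
m0=plane(L(552,28),cal,.008);m1=plane(L(590,415),cal,.008);print("lane",m0.round(3),m1.round(3),np.linalg.norm(m1-m0),np.degrees(np.arctan2(*(m0-m1)[1::-1])),((m0+m1)/2).round(4))
E
```

```text
tin [ 0.6252 -0.1067  0.028 ] 0.06690915075196294 az -94.87396928794423
scene tin px [275.41678968 237.19843953]
handle [0.6797 0.0162 0.096 ] scene [240.8 251.9]
hub [ 0.6295 -0.0128  0.053 ] scene [269.7 258.2]
yellow [0.6327 0.0213 0.01  ] scene [268.3 285.6]
pad [ 0.5643 -0.3085  0.004 ] [305.9 191. ]
lane [ 0.721 -0.294  0.008] [ 0.407 -0.322  0.008] 0.3147626689539561 5.109652984629257 [ 0.5642 -0.308   0.008 ]
```

```bash
python3 - <<'E'
from h import *
A=lambda d:np.array([np.cos(np.radians(d)),np.sin(np.radians(d)),0])
s=sense()
D=tilt(A(85),0,A(-5));T=tilt(A(85),40,A(-5))
print(rel([.2,.485,.45],R.from_rotvec(s["tool_rot"]),s))
print("mid",rel([.35,0,.45],D,s))
tin=np.array([.625,-.107,.030])
pre=tin-T.apply([0,0,.155+.09])
print("pre",pre,T.as_rotvec(),rel(pre,T,s),"from mid",rel(pre,T,{"eef_pos":np.array([.35,0,.45]),"tool_rot":D.as_rotvec()}))
E
```

```text
(array([-0.0002, -0.0003, -0.0459]), array([0., 0., 0.]))
mid (array([-0.3236, -0.3916, -0.0453]), array([-1.000e-03,  1.000e-03,  1.267e+00]))
pre [ 0.61127446 -0.26388369  0.21768089] [-1.9050018  -1.74561254 -0.69336395] (array([-0.6657, -0.5358,  0.1872]), array([-0.442,  0.601,  1.212])) from mid (array([-0.2401,  0.2833,  0.2323]), array([0.   , 0.698, 0.   ]))
```

>>> arm_command --moves '[[[0,0,-0.045],[0,0,0],1],[[-0.324,-0.392,-0.045],[0,0,1.267],1],[[-0.324,-0.392,-0.045],[0,0,1.267],1],[[-0.324,-0.392,-0.045],[0,0,1.267],1],[[-0.324,-0.392,-0.045],[0,0,1.267],1],[[-0.324,-0.392,-0.045],[0,0,1.267],1],[[-0.324,-0.392,-0.045],[0,0,1.267],1],[[-0.324,-0.392,-0.045],[0,0,1.267],1],[[-0.324,-0.392,-0.045],[0,0,1.267],1],[[-0.324,-0.392,-0.045],[0,0,1.267],1],[[-0.324,-0.392,-0.045],[0,0,1.267],1]]'

```text
clock: 1.48
eef_pos: [0.3502, -0.0009, 0.4495]
tool_rot: [-2.318, -2.119, 0.001]
wrist_force: [0.4, -0.0, 0.1]
opening: 0.0853
```

>>> arm_command --moves '[[[-0.24,0.283,0.05],[0,0.698,0],1],[[-0.24,0.283,0.05],[0,0.698,0],1],[[-0.24,0.283,0.05],[0,0.698,0],1],[[-0.24,0.283,0.05],[0,0.698,0],1],[[-0.24,0.283,0.232],[0,0.698,0],1],[[-0.24,0.283,0.232],[0,0.698,0],1],[[-0.24,0.283,0.232],[0,0.698,0],1],[[-0.24,0.283,0.232],[0,0.698,0],1],[[-0.24,0.283,0.232],[0,0.698,0],1]]'

```text
clock: 2.6
eef_pos: [0.6122, -0.2616, 0.2135]
tool_rot: [-1.9, -1.743, -0.688]
wrist_force: [-0.8, 0.5, 0.7]
opening: 0.0854
```

```bash
python3 - <<'E'
from h import *
A=lambda d:np.array([np.cos(np.radians(d)),np.sin(np.radians(d)),0])
s=sense();print(s["clock"],s["eef_pos"],s["qpos"].round(3),s["wrist_force"])
cal=get_calibration("wrist");im=camera("wrist");cv2.imwrite("pics/w1.png",im[:,:,::-1])
import pickle;pickle.dump(cal,open("w1.pkl","wb"))
T=tilt(A(85),40,A(-5));print(rel([.625,-.107,.030]-T.apply([0,0,.155]),T,s))
E
```

```text
2.6 [ 0.61223903 -0.26162639  0.21352272] [-0.521  0.743  0.235  1.411  0.621  1.024] [-0.75970822  0.5296057   0.6542651 ]
(array([ 0.0007, -0.0002,  0.0853]), array([-0.007, -0.002, -0.001]))
```

View pics/w1.png

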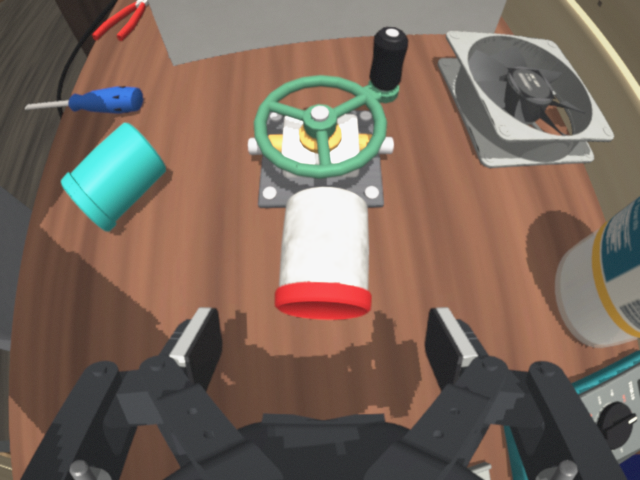

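The wrist view shows the tin centred between the fingers, lid at (323,300) and bottom end at (325,195). The handle is clear of the path at (388,60). Going in.

>>> arm_command --moves '[[[0,0,0.045],[-0.007,0,0],1],[[0,0,0.087],[-0.007,0,0],1],[[0,0,0.087],[-0.007,0,0],1],[[0,0,0.087],[-0.007,0,0],-0.2],[[0,0,0.087],[-0.007,0,0],-0.2],[[0,0,0.087],[-0.007,0,0],-0.2],[[0,0,0.087],[-0.007,0,0],-0.2],[[0,0,0.087],[-0.007,0,0],-0.2],[[0,0,0.087],[-0.007,0,0],-0.2]]' --grip_force 35

```text
clock: 3.78
eef_pos: [0.6166, -0.2091, 0.1533]
tool_rot: [-1.91, -1.746, -0.704]
wrist_force: [-0.9, 2.8, 6.3]
opening: 0.057
```

```bash
python3 - <<'E'
from h import *
A=lambda d:np.array([np.cos(np.radians(d)),np.sin(np.radians(d)),0])
s=sense();r0=R.from_rotvec(s["tool_rot"])
a=A(-95)  # tin axis
# tin z expressed in tool; make it lie in tool xz-plane (square faces flat on pads)
az=r0.inv().apply(a);print("axis in tool",az)
ctr=np.array([.625,-.107,.028]);o=r0.inv().apply(ctr-s["eef_pos"]);o[1]=0;print("centre in tool",o)
tin_t=R.from_matrix(np.c_[np.cross([0,1,0],[az[0],0,az[2]])*1,[0,1,0],[az[0],0,az[2]]]) # tin y = jaw
M=tin_t.as_matrix();M/=np.linalg.norm(M,axis=0);tin_t=R.from_matrix(M)
y=A(5.1);target=R.from_matrix(np.c_[np.cross(y,Z),y,Z])
rt=target*tin_t.inv();print("tool z",rt.apply([0,0,1]))
for h in(.038,.12):
    p=np.array([.5643,-.3085,h])-rt.apply(o);print(h,p.round(4),rt.as_rotvec().round(4),rel(p,rt,s))
up=s["eef_pos"]+[-.02,-.03,.16];print("up",rel(up,r0,s))
print("start quat path ang",(r0.inv()*rt).magnitude()*57.3)
E
```

```text
axis in tool [-0.76574289  0.00555377 -0.64312284]
centre in tool [-0.00215617  0.          0.16183686]
tool z [ 0.06807123 -0.76272312 -0.64313276]
0.038 [ 0.5532 -0.1837  0.1404] [ 1.6145  1.7651 -0.7524] (array([ 0.0069, -0.0656,  0.022 ]), array([-0.009, -1.565, -0.202]))
0.12 [ 0.5532 -0.1837  0.2224] [ 1.6145  1.7651 -0.7524] (array([ 0.0597, -0.065 , -0.0408]), array([-0.009, -1.565, -0.202]))
up (array([ 0.0787, -0.0159, -0.143 ]), array([0., 0., 0.]))
start quat path ang 90.44101785355912
```

>>> arm_command --moves '[[[0.025,-0.005,-0.045],[0,0,0],-0.2],[[0.05,-0.01,-0.095],[0,0,0],-0.2],[[0.079,-0.016,-0.143],[0,0,0],-0.2],[[0.079,-0.016,-0.143],[0,-0.18,-0.02],-0.2],[[0.079,-0.03,-0.143],[0,-0.36,-0.05],-0.2],[[0.079,-0.04,-0.143],[0,-0.54,-0.07],-0.2],[[0.079,-0.05,-0.13],[0,-0.72,-0.09],-0.2],[[0.079,-0.065,-0.12],[0,-0.9,-0.115],-0.2],[[0.07,-0.065,-0.1],[0,-1.08,-0.14],-0.2],[[0.06,-0.065,-0.08],[-0.005,-1.26,-0.16],-0.2],[[0.06,-0.065,-0.06],[-0.009,-1.44,-0.185],-0.2],[[0.06,-0.065,-0.041],[-0.009,-1.565,-0.202],-0.2]]'

```text
clock: 5.28
eef_pos: [0.5528, -0.183, 0.2215]
tool_rot: [1.61, 1.763, -0.756]
wrist_force: [0.5, -0.2, -1.4]
opening: 0.0567
```

```bash
python3 - <<'E'
from h import *
s=sense();print(s["clock"],s["qpos"].round(3),s["opening"],s["joint_velocities"].round(2))
ims=[]
for n in("scene","top"):
    im=camera(n)[:,:,::-1];cv2.imwrite(f"pics/{n}2.png",im);ims.append(im)
cv2.imwrite("pics/c2.png",np.hstack([cv2.resize(ims[0][130:280,210:410],(400,300)),cv2.resize(ims[1][150:320,330:500],(300,300))]))
p=np.array([ .5532,-.1837,.1404]);r=R.from_rotvec([1.6145,1.7651,-.7524])
for h in(.01,.0):print(rel(p+[0,0,h],r))
E
```

```text
5.275 [-0.148  0.413 -0.43   0.454 -0.844  1.209] 0.05667974578564842 [ 0.33  0.21 -0.38 -0.76 -1.   -0.03]
(array([0.0518, 0.0012, 0.0459]), array([-0.001,  0.   ,  0.006]))
(array([0.0595, 0.0013, 0.0523]), array([-0.001,  0.   ,  0.006]))
```

View pics/c2.png

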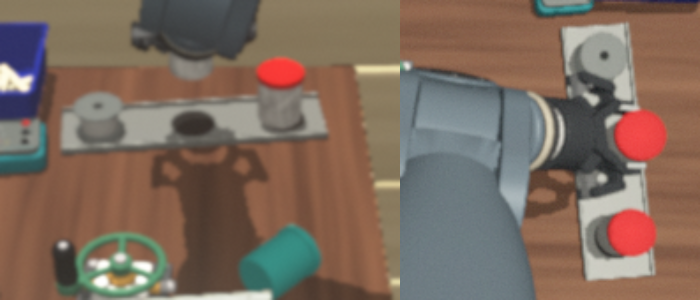

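The tin hangs upright with the lid up: lid centre is at about (466,226) in the top view, and its grey body shows under the gripper in the scene view. I check the lid position with a ray.

```bash
python3 - <<'E'
from h import *
im=cv2.imread("pics/top2.png");cal=get_calibration("top");H,S,V=cv2.split(cv2.cvtColor(im,cv2.COLOR_BGR2HSV))
for b in blobs(((H<6)|(H>174))&(S>150)&(V>90),200):
    print(b[:2]);[print(z,plane(b[1],cal,z).round(4)) for z in(.154,.072)]
E
```

```text
([384, 54, 20, 24, 365], [393.1, 65.6])
0.154 [ 0.8812 -0.1636  0.154 ]
0.072 [ 0.9213 -0.1759  0.072 ]
([452, 212, 29, 29, 668], [466.1, 226.3])
0.154 [ 0.562  -0.3054  0.154 ]
0.072 [ 0.574  -0.3303  0.072 ]
([448, 269, 27, 26, 563], [460.9, 281.5])
0.154 [ 0.4562 -0.2941  0.154 ]
0.072 [ 0.4588 -0.318   0.072 ]
```

>>> arm_command --moves '[[[0.026,0.001,0.023],[0,0,0.006],-0.2],[[0.045,0.001,0.04],[0,0,0.006],-0.2],[[0.052,0.001,0.046],[0,0,0.006],-0.2],[[0.052,0.001,0.046],[0,0,0.006],-0.2],[[0.052,0.001,0.046],[0,0,0.006],-0.2]]'

```text
clock: 6.0
eef_pos: [0.5544, -0.185, 0.1526]
tool_rot: [1.618, 1.761, -0.75]
wrist_force: [-0.3, 0.1, -1.5]
opening: 0.0568
```

>>> arm_command --moves '[[[0.004,0,0.0033],[0,0,0],-0.2],[[0.008,0,0.0065],[0,0,0],-0.2],[[0.0085,0,0.007],[0,0,0],-0.2],[[0.0085,0,0.007],[0,0,0],-0.2]]'

```text
clock: 6.5
eef_pos: [0.5546, -0.1844, 0.143]
tool_rot: [1.614, 1.756, -0.752]
wrist_force: [-5.4, 10.9, 23.9]
opening: 0.0564
```

>>> arm_command --moves '[[[-0.002,0,-0.0015],[0,0,0],-0.2],[[-0.002,0,-0.0015],[0,0,0],-0.2],[[-0.002,0,-0.0015],[0,0,0],0.8],[[-0.002,0,-0.0015],[0,0,0],0.8],[[-0.002,0,-0.0015],[0,0,0],0.8],[[-0.002,0,-0.0015],[0,0,0],0.8],[[-0.002,0,-0.03],[0,0,0],0.8],[[-0.002,0,-0.07],[0,0,0],0.8],[[-0.002,0,-0.12],[0,0,0],0.8],[[-0.002,0,-0.15],[0,0,0],0.8],[[-0.002,0,-0.15],[0,0,0],0.8]]'

```text
clock: 7.88
eef_pos: [0.5446, -0.0701, 0.2396]
tool_rot: [1.616, 1.762, -0.748]
wrist_force: [0.8, 0.2, -0.1]
opening: 0.0767
```

```bash
python3 - <<'E'
from h import *
s=sense();print(s["clock"],s["eef_pos"],s["qpos"].round(3))
cal=get_calibration("wrist");w=camera("wrist")[:,:,::-1];sc=camera("scene")[:,:,::-1];im=np.ascontiguousarray(camera("top")[:,:,::-1])
cv2.imwrite("pics/top3.png",im);cv2.imwrite("pics/w3.png",w);cv2.imwrite("pics/scene3.png",sc)
cv2.imwrite("pics/c3.png",np.hstack([cv2.resize(sc[130:300,210:410],(412,350)),cv2.resize(w,(388,350))]))
cal=get_calibration("top");H,S,V=cv2.split(cv2.cvtColor(im,cv2.COLOR_BGR2HSV))
for b in blobs(((H<6)|(H>174))&(S>150)&(V>90),200): print(b[:2],plane(b[1],cal,.072).round(4))
E
```

```text
7.875 [ 0.54456375 -0.07012671  0.23961151] [ 0.059  0.408 -0.357  0.766 -0.871  1.524]
([384, 54, 20, 24, 366], [393.1, 65.6]) [ 0.9213 -0.1759  0.072 ]
([443, 218, 27, 25, 541], [455.9, 230.1]) [ 0.5655 -0.3087  0.072 ]
([448, 269, 27, 26, 564], [460.9, 281.5]) [ 0.4588 -0.318   0.072 ]
```

View pics/c3.png

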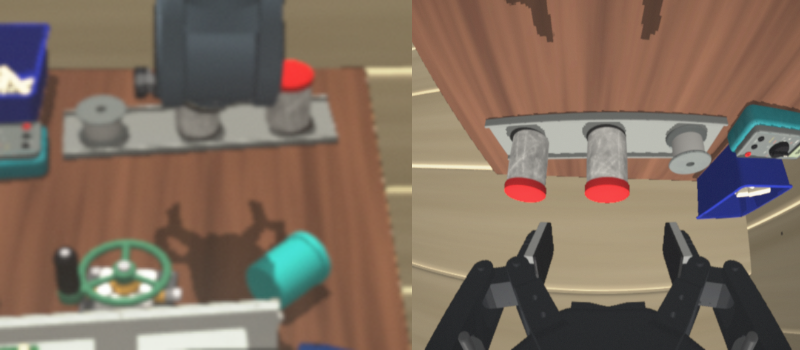

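The tin stands upright with the lid up. Its centre is measured at (0.5655,-0.3087), about 1 mm from the pad, and the neighbour tin and reel have not moved. Now to the handle.

```bash
python3 - <<'E'
from h import *
D=frame(-Z,np.array([1.,0,0]));h=np.array([.680,.0162,0])
print(rel([.58,-.03,.35],D));print(rel(h+[0,0,.335],D))
E
```

```text
(array([-0.0612,  0.0401, -0.1018]), array([0.039, 0.871, 0.08 ]))
(array([-0.0256,  0.1437, -0.1207]), array([0.039, 0.871, 0.08 ]))
```

>>> arm_command --moves '[[[-0.031,0.02,-0.05],[0.007,0.16,0.015],0.8],[[-0.061,0.04,-0.102],[0.015,0.33,0.03],0.8],[[-0.061,0.06,-0.11],[0.022,0.5,0.045],0.3],[[-0.055,0.09,-0.12],[0.03,0.67,0.06],0.3],[[-0.04,0.12,-0.12],[0.039,0.84,0.08],0.3],[[-0.026,0.144,-0.121],[0.039,0.871,0.08],0.3],[[-0.026,0.144,-0.121],[0.039,0.871,0.08],0.3],[[-0.026,0.144,-0.121],[0.039,0.871,0.08],0.3]]'

```text
clock: 9.02
eef_pos: [0.6801, 0.0157, 0.3354]
tool_rot: [2.222, 2.221, -0.002]
wrist_force: [-0.5, 0.2, 0.4]
opening: 0.0553
```

```bash
python3 - <<'E'
from h import *
import pickle
s=sense();print(s["clock"],s["eef_pos"],s["qpos"].round(3),s["opening"])
cal=get_calibration("wrist");w=camera("wrist")[:,:,::-1];cv2.imwrite("pics/w4.png",w);pickle.dump(cal,open("w4.pkl","wb"))
D=frame(-Z,np.array([1.,0,0]));h=np.array([.680,.0162,0]);print(rel(h+[0,0,.235],D,s))
def fp(p):
    c=R.from_rotvec(cal["orientation"]).inv().apply(np.asarray(p)-cal["xyz"]);r=np.hypot(*c[:2]);t=np.arctan2(r,c[2]);return cal["K"][:2,2]+c[:2]/r*t*cal["K"][0,0]
for n,p in(("handle top",[.6797,.0162,.096]),("hub",[.6295,-.0128,.053]),("grasp",s["eef_pos"]-[0,0,.155])):print(n,fp(p).round(1))
E
```

```text
9.025 [0.68014627 0.01572987 0.33536465] [ 2.300e-02  5.350e-01  2.690e-01  1.306e+00 -1.000e-03  1.594e+00] 0.055304798479311086
(array([ 0.0006, -0.    ,  0.1004]), array([-0.001,  0.001, -0.   ]))
handle top [323.7 259. ]
hub [255.9 275.1]
grasp [324.8 335.6]
```

View pics/w4.png

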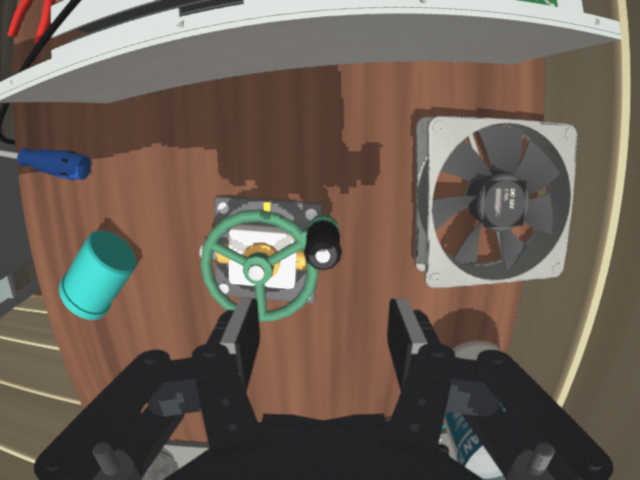

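The handle top is at about (323,254) and the hub at (257,270), close to what I predicted. The fan at (500,200) and the chassis are clear. I refine both positions by rays.

```bash
python3 - <<'E'
from h import *
import pickle
cal=pickle.load(open("w4.pkl","rb"))
im=cv2.imread("pics/w4.png");H,S,V=cv2.split(cv2.cvtColor(im,cv2.COLOR_BGR2HSV))
b=max(blobs((H>65)&(H<88)&(S>60)&(np.indices(H.shape)[1]>190)&(np.indices(H.shape)[1]<340)),key=lambda b:b[0][4])
c=cv2.findContours(b[2],cv2.RETR_EXTERNAL,2)[0][0];e=cv2.fitEllipse(cv2.convexHull(c));print(e)
print("rim c",plane(e[0],cal,.045,fish).round(4),"hub",plane((257,270),cal,.053,fish).round(4))
k=(V<75)&(np.indices(H.shape)[1]>300)&(np.indices(H.shape)[1]<345)&(np.indices(H.shape)[0]>215)&(np.indices(H.shape)[0]<275)
ys,xs=np.nonzero(k);print(xs.min(),xs.max(),ys.min(),ys.max())
for p in((323,254),(324,256)):print(plane(p,cal,.096,fish).round(4))
E
```

```text
((269.7576599121094, 258.5435791015625), (113.92916870117188, 144.5406036376953), 66.55326080322266)
rim c [ 0.6394 -0.0026  0.045 ] hub [ 0.6306 -0.0087  0.053 ]
304 341 216 269
[0.6793 0.0194 0.096 ]
[0.6799 0.0181 0.096 ]
```

>>> arm_command --moves '[[[0.0025,0,0.05],[0,0,0],0.3],[[0.0025,0,0.095],[0,0,0],0.3],[[0.0025,0,0.1],[0,0,0],0.3],[[0.0025,0,0.1],[0,0,0],0.3],[[0.0025,0,0.1],[0,0,0],-1],[[0.0025,0,0.1],[0,0,0],-1],[[0.0025,0,0.1],[0,0,0],-1],[[0.0025,0,0.1],[0,0,0],-1],[[0.0025,0,0.1],[0,0,0],-1],[[0.0025,0,0.1],[0,0,0],-1]]' --grip_force 40

```text
clock: 10.32
eef_pos: [0.6809, 0.0191, 0.2383]
tool_rot: [2.219, 2.22, 0.003]
wrist_force: [-1.8, -0.6, 6.3]
opening: 0.0215
```

```bash
cat >> h.py <<'E'
def arc(t0,t1,n,r=.058):
    "tool-axis rows round the hub (tool x = world y, tool y = world x), degrees"
    c,s_=lambda t:np.cos(np.radians(t)),lambda t:np.sin(np.radians(t))
    print([[[round(r*(s_(t)-s_(t0)),4),round(r*(c(t)-c(t0)),4),0],[0,0,0],-1] for t in np.linspace(t0,t1,n+1)[1:]])
E
python3 -c "
from h import *
arc(30,-120,10);arc(-120,-240,8)"
```

```text
[[[np.float64(-0.014), np.float64(0.0058), 0], [0, 0, 0], -1], [[np.float64(-0.029), np.float64(0.0078), 0], [0, 0, 0], -1], [[np.float64(-0.044), np.float64(0.0058), 0], [0, 0, 0], -1], [[np.float64(-0.058), np.float64(0.0), 0], [0, 0, 0], -1], [[np.float64(-0.07), np.float64(-0.0092), 0], [0, 0, 0], -1], [[np.float64(-0.0792), np.float64(-0.0212), 0], [0, 0, 0], -1], [[np.float64(-0.085), np.float64(-0.0352), 0], [0, 0, 0], -1], [[np.float64(-0.087), np.float64(-0.0502), 0], [0, 0, 0], -1], [[np.float64(-0.085), np.float64(-0.0652), 0], [0, 0, 0], -1], [[np.float64(-0.0792), np.float64(-0.0792), 0], [0, 0, 0], -1]]
[[[np.float64(0.0092), np.float64(-0.012), 0], [0, 0, 0], -1], [[np.float64(0.0212), np.float64(-0.0212), 0], [0, 0, 0], -1], [[np.float64(0.0352), np.float64(-0.027), 0], [0, 0, 0], -1], [[np.float64(0.0502), np.float64(-0.029), 0], [0, 0, 0], -1], [[np.float64(0.0652), np.float64(-0.027), 0], [0, 0, 0], -1], [[np.float64(0.0792), np.float64(-0.0212), 0], [0, 0, 0], -1], [[np.float64(0.0912), np.float64(-0.012), 0], [0, 0, 0], -1], [[np.float64(0.1005), np.float64(-0.0), 0], [0, 0, 0], -1]]
```

>>> arm_command --moves '[[[-0.014,0.006,0],[0,0,0],-1],[[-0.029,0.008,0],[0,0,0],-1],[[-0.044,0.006,0],[0,0,0],-1],[[-0.058,0,0],[0,0,0],-1],[[-0.07,-0.009,0],[0,0,0],-1],[[-0.079,-0.021,0],[0,0,0],-1],[[-0.079,-0.021,0],[0,0,0],-1],[[-0.079,-0.021,0],[0,0,0],-1]]'

```text
clock: 11.32
eef_pos: [0.6589, -0.0585, 0.2383]
tool_rot: [-2.218, -2.222, -0.004]
wrist_force: [-6.6, 9.4, 9.9]
opening: 0.0217
```

```bash
sed -i 's/round(r\*/float(r*/g; s/,4),/),/g' h.py; sed -i 's/^    print(\[\[\[.*/    for t in np.linspace(t0,t1,n+1)[1:]: print(f"[{r*(s_(t)-s_(t0)):.3f},{r*(c(t)-c(t0)):.3f},0]")/' h.py
python3 -c "
from h import *
arc(-60,-240,12)"
```

```text
[-0.006,-0.014,0]
[-0.008,-0.029,0]
[-0.006,-0.044,0]
[-0.000,-0.058,0]
[0.009,-0.070,0]
[0.021,-0.079,0]
[0.035,-0.085,0]
[0.050,-0.087,0]
[0.065,-0.085,0]
[0.079,-0.079,0]
[0.091,-0.070,0]
[0.100,-0.058,0]
```

>>> arm_command --moves '[[[-0.003,-0.014,0],[0,0,0],-1],[[-0.005,-0.029,0],[0,0,0],-1],[[-0.003,-0.044,0],[0,0,0],-1],[[0.003,-0.058,0],[0,0,0],-1],[[0.012,-0.07,0],[0,0,0],-1],[[0.024,-0.079,0],[0,0,0],-1],[[0.038,-0.085,0],[0,0,0],-1],[[0.053,-0.087,0],[0,0,0],-1],[[0.068,-0.085,0],[0,0,0],-1],[[0.082,-0.079,0],[0,0,0],-1],[[0.082,-0.079,0],[0,0,0],-1]]'

```text
clock: 12.7
eef_pos: [0.5807, 0.0235, 0.2383]
tool_rot: [2.219, 2.223, 0.004]
wrist_force: [-6.1, 5.4, 13.1]
opening: 0.0216
```

```bash
python3 -c "
from h import *
arc(-210,-285,15)"
```

```text
[0.004,0.003,0]
[0.008,0.006,0]
[0.012,0.009,0]
[0.015,0.013,0]
[0.019,0.017,0]
[0.021,0.021,0]
[0.024,0.026,0]
[0.026,0.030,0]
[0.027,0.035,0]
[0.028,0.040,0]
[0.029,0.045,0]
[0.029,0.050,0]
[0.029,0.055,0]
[0.028,0.060,0]
[0.027,0.065,0]
```

>>> arm_command --moves '[[[0.009,0.005,-0.003],[0,0,0],-1],[[0.016,0.012,-0.003],[0,0,0],-1],[[0.022,0.02,-0.003],[0,0,0],-1],[[0.027,0.03,-0.003],[0,0,0],-1],[[0.029,0.039,-0.003],[0,0,0],-1],[[0.029,0.039,-0.003],[0,0,0],-1],[[0.029,0.039,-0.003],[0,0,0],-1]]'

```text
clock: 13.58
eef_pos: [0.6198, 0.0502, 0.2385]
tool_rot: [2.221, 2.219, -0.004]
wrist_force: [1.6, -7.0, -10.2]
opening: 0.0218
```

>>> arm_command --moves '[[[-0.001,0.005,0.001],[0,0,0],-1],[[-0.001,0.01,0.001],[0,0,0],-1],[[-0.001,0.013,0.001],[0,0,0],-1],[[-0.001,0.015,0.001],[0,0,0],-1],[[-0.001,0.017,0.001],[0,0,0],-1],[[-0.002,0.019,0.001],[0,0,0],-1],[[-0.002,0.019,0.001],[0,0,0],-1]]'

```text
clock: 14.45
eef_pos: [0.6359, 0.0499, 0.2384]
tool_rot: [-2.216, -2.219, 0.005]
wrist_force: [-16.9, 6.5, 8.3]
opening: 0.0217
```

>>> arm_command --moves '[[[0.001,0.003,0],[0,0,0],-1],[[0.001,0.003,0],[0,0,0],-1],[[0.001,0.003,0],[0,0,0],-1]]'

```text
clock: 14.82
eef_pos: [0.6369, 0.0503, 0.2382]
tool_rot: [-2.215, -2.217, 0.012]
wrist_force: [-26.3, 2.2, 16.5]
opening: 0.0217
```

```bash
python3 - <<'E'
from h import *
s=sense();print(s["eef_pos"].round(4),s["tool_rot"],s["wrist_force"].round(1),s["qpos"].round(3))
p=np.array([[.6809,.0191],[.6589,-.0585],[.5807,.0235],[.6198,.0502],s["eef_pos"][:2]])
from scipy.optimize import least_squares
print(least_squares(lambda c:np.hypot(*(p-c).T)-.058,[.63,-.008]))
arc(84,324,24)
E
```

```text
[0.6369 0.0503 0.2382] [-2.21519584 -2.21710037  0.01202013] [-26.3   2.2  16.5] [ 7.900e-02  5.270e-01 -6.000e-03  1.049e+00  1.000e-03  1.649e+00]
     message: `gtol` termination condition is satisfied.
     success: True
      status: 1
         fun: [-3.220e-04  7.393e-04  1.646e-05  5.635e-04  2.278e-04]
           x: [ 6.297e-01 -7.516e-03]
        cost: 5.099942725213783e-07
         jac: [[-8.872e-01 -4.615e-01]
               [-4.966e-01  8.680e-01]
               [ 8.451e-01 -5.346e-01]
               [ 1.696e-01 -9.855e-01]
               [-1.231e-01 -9.924e-01]]
        grad: [-1.107e-09 -3.975e-10]
  optimality: 1.1065963907628211e-09
 active_mask: [ 0.000e+00  0.000e+00]
        nfev: 4
        njev: 4
[0.000,-0.010,0]
[-0.001,-0.020,0]
[-0.005,-0.030,0]
[-0.010,-0.038,0]
[-0.016,-0.046,0]
[-0.024,-0.053,0]
[-0.032,-0.058,0]
[-0.042,-0.062,0]
[-0.052,-0.064,0]
[-0.062,-0.064,0]
[-0.072,-0.062,0]
[-0.081,-0.059,0]
[-0.090,-0.054,0]
[-0.098,-0.048,0]
[-0.105,-0.040,0]
[-0.110,-0.031,0]
[-0.113,-0.022,0]
[-0.115,-0.012,0]
[-0.116,-0.002,0]
[-0.114,0.008,0]
[-0.111,0.018,0]
[-0.106,0.026,0]
[-0.099,0.034,0]
[-0.092,0.041,0]
```

The stop is firm: pushing 3 mm further added 10 N and only 1 mm of motion. The stop angle is about 85°, which agrees with the yellow mark. Now I back off two turns, with the hub fitted at (0.6297,-0.0075).

```bash
cat >> h.py <<'E'
def rows(cmd,angs,hub=(.6297,-.0075),r=.058):
    for a in angs:
        x,y=np.array(hub)+r*np.array([np.cos(np.radians(a)),np.sin(np.radians(a))])
        print(f"{a}: [{round((y-cmd[1])*2e3)/2e3}, {round((x-cmd[0])*2e3)/2e3}]",end=" ")
    print("\nend",x.round(4),y.round(4))
E
python3 -c "
from h import *
f=lambda a,b:np.arange(a,b+1,15)+.7
rows((.6411,.0492),f(100,265));rows((.6297+.058*np.cos(np.radians(265.7)),-.0075+.058*np.sin(np.radians(265.7))),f(280,445))"
```

```text
100.7: [0.0005, -0.022] 115.7: [-0.0045, -0.0365] 130.7: [-0.0125, -0.049] 145.7: [-0.024, -0.0595] 160.7: [-0.0375, -0.066] 175.7: [-0.0525, -0.069] 190.7: [-0.0675, -0.0685] 205.7: [-0.082, -0.0635] 220.7: [-0.0945, -0.0555] 235.7: [-0.1045, -0.044] 250.7: [-0.1115, -0.0305] 265.7: [-0.1145, -0.0155] 
end 0.6254 -0.0653
280.7: [0.001, 0.015] 295.7: [0.0055, 0.0295] 310.7: [0.014, 0.042] 325.7: [0.025, 0.0525] 340.7: [0.0385, 0.059] 355.7: [0.0535, 0.062] 370.7: [0.0685, 0.0615] 385.7: [0.083, 0.0565] 400.7: [0.0955, 0.0485] 415.7: [0.106, 0.037] 430.7: [0.1125, 0.0235] 445.7: [0.1155, 0.0085] 
end 0.634 0.0503
```

>>> arm_command --moves '[[[0.0005,-0.022,-0.001],[0,0,0],-1],[[-0.0045,-0.0365,-0.001],[0,0,0],-1],[[-0.0125,-0.049,-0.001],[0,0,0],-1],[[-0.024,-0.0595,-0.001],[0,0,0],-1],[[-0.0375,-0.066,-0.001],[0,0,0],-1],[[-0.0525,-0.069,-0.001],[0,0,0],-1],[[-0.0675,-0.0685,-0.001],[0,0,0],-1],[[-0.082,-0.0635,-0.001],[0,0,0],-1],[[-0.0945,-0.0555,-0.001],[0,0,0],-1],[[-0.1045,-0.044,-0.001],[0,0,0],-1],[[-0.1115,-0.0305,-0.001],[0,0,0],-1],[[-0.1145,-0.0155,-0.001],[0,0,0],-1]]'

```text
clock: 16.32
eef_pos: [0.6267, -0.0653, 0.2387]
tool_rot: [-2.222, -2.221, 0.002]
wrist_force: [-0.8, 2.8, -20.6]
opening: 0.0216
```

>>> arm_command --moves '[[[0.001,0.015,0],[0,0,0],-1],[[0.0055,0.0295,0],[0,0,0],-1],[[0.014,0.042,0],[0,0,0],-1],[[0.025,0.0525,0],[0,0,0],-1],[[0.0385,0.059,0],[0,0,0],-1],[[0.0535,0.062,0],[0,0,0],-1],[[0.0685,0.0615,0],[0,0,0],-1],[[0.083,0.0565,0],[0,0,0],-1],[[0.0955,0.0485,0],[0,0,0],-1],[[0.106,0.037,0],[0,0,0],-1],[[0.1125,0.0235,0],[0,0,0],-1],[[0.1155,0.0085,0],[0,0,0],-1]]'

```text
clock: 17.82
eef_pos: [0.6339, 0.051, 0.2388]
tool_rot: [2.22, 2.219, -0.003]
wrist_force: [0.2, -11.5, -27.1]
opening: 0.0218
```

```bash
python3 -c "
from h import *
f=lambda a,b:np.arange(a,b+1,15)+.7
rows((.6341,.0502),f(100,265),(.6297,-.008),.0575);rows((.6255,-.0653),f(280,445),(.6297,-.008),.0575)"
```

```text
100.7: [-0.0015, -0.015] 115.7: [-0.0065, -0.0295] 130.7: [-0.0145, -0.042] 145.7: [-0.026, -0.052] 160.7: [-0.039, -0.0585] 175.7: [-0.054, -0.0615] 190.7: [-0.069, -0.061] 205.7: [-0.083, -0.056] 220.7: [-0.0955, -0.048] 235.7: [-0.1055, -0.037] 250.7: [-0.1125, -0.0235] 265.7: [-0.1155, -0.0085] 
end 0.6254 -0.0653
280.7: [0.001, 0.015] 295.7: [0.0055, 0.029] 310.7: [0.0135, 0.0415] 325.7: [0.025, 0.0515] 340.7: [0.0385, 0.0585] 355.7: [0.053, 0.0615] 370.7: [0.068, 0.0605] 385.7: [0.082, 0.056] 400.7: [0.095, 0.048] 415.7: [0.105, 0.0365] 430.7: [0.1115, 0.023] 445.7: [0.1145, 0.0085] 
end 0.634 0.0493
```

>>> arm_command --moves '[[[-0.0015,-0.015,0.001],[0,0,0],-1],[[-0.0065,-0.0295,0.001],[0,0,0],-1],[[-0.0145,-0.042,0.001],[0,0,0],-1],[[-0.026,-0.052,0.001],[0,0,0],-1],[[-0.039,-0.0585,0.001],[0,0,0],-1],[[-0.054,-0.0615,0.001],[0,0,0],-1],[[-0.069,-0.061,0.001],[0,0,0],-1],[[-0.083,-0.056,0.001],[0,0,0],-1],[[-0.0955,-0.048,0.001],[0,0,0],-1],[[-0.1055,-0.037,0.001],[0,0,0],-1],[[-0.1125,-0.0235,0.001],[0,0,0],-1],[[-0.1155,-0.0085,0.001],[0,0,0],-1]]'

```text
clock: 19.32
eef_pos: [0.6274, -0.0655, 0.2386]
tool_rot: [2.221, 2.22, 0.002]
wrist_force: [-0.4, 5.6, -14.5]
opening: 0.0215
```

>>> arm_command --moves '[[[0.001,0.015,0],[0,0,0],-1],[[0.0055,0.029,0],[0,0,0],-1],[[0.0135,0.0415,0],[0,0,0],-1],[[0.025,0.0515,0],[0,0,0],-1],[[0.0385,0.0585,0],[0,0,0],-1],[[0.053,0.0615,0],[0,0,0],-1],[[0.068,0.0605,0],[0,0,0],-1],[[0.082,0.056,0],[0,0,0],-1],[[0.095,0.048,0],[0,0,0],-1],[[0.105,0.0365,0],[0,0,0],-1],[[0.1115,0.023,0],[0,0,0],-1],[[0.1145,0.0085,0],[0,0,0],-1]]'

```text
clock: 20.82
eef_pos: [0.6352, 0.0503, 0.2386]
tool_rot: [2.219, 2.22, 0.003]
wrist_force: [1.0, -4.1, -14.6]
opening: 0.0219
```

>>> arm_command --moves '[[[0,0,0.001],[0,0,0],-1],[[0,0,0.001],[0,0,0],-1],[[0,0,0.001],[0,0,0],-1],[[0,0,0.001],[0,0,0],-1]]'

```text
clock: 21.32
eef_pos: [0.6356, 0.0501, 0.2384]
tool_rot: [2.219, 2.22, 0.004]
wrist_force: [1.6, -0.5, 2.3]
opening: 0.0219
```

```bash
python3 - <<'E'
from h import *
s=sense();print(s["clock"],s["eef_pos"].round(4),s["wrist_force"].round(1),s["torque"].round(2),s["opening"],s["joint_velocities"].round(3),(R.from_rotvec(s["tool_rot"])).apply([0,0,1]))
w=camera("wrist")[:,:,::-1];t=np.ascontiguousarray(camera("top")[:,:,::-1]);cv2.imwrite("pics/w5.png",w);cv2.imwrite("pics/top5.png",t)
cv2.imwrite("pics/c5.png",np.hstack([cv2.resize(w[100:420,150:470],(400,400)),cv2.resize(t[140:360,150:490],(400,259)) if 0 else cv2.resize(t[40:360,150:500],(400,400))]))
H,S,V=cv2.split(cv2.cvtColor(t,cv2.COLOR_BGR2HSV));cal=get_calibration("top")
for b in blobs(((H<6)|(H>174))&(S>150)&(V>90),100): print(b[:2],plane(b[1],cal,.072).round(4))
E
```

```text
21.325 [0.6356 0.0501 0.2384] [ 1.6 -0.5  2.3] [-0.01 -0.07 -0.06] 0.021898913691711267 [ 0.    -0.002 -0.004  0.     0.001  0.002] [ 3.76139149e-03 -5.09782368e-05 -9.99992925e-01]
([384, 55, 20, 23, 365], [393.1, 65.6]) [ 0.9213 -0.1759  0.072 ]
([443, 218, 27, 25, 541], [455.9, 230.1]) [ 0.5655 -0.3087  0.072 ]
([448, 269, 27, 26, 562], [460.9, 281.5]) [ 0.4588 -0.318   0.072 ]
```

View pics/c5.png

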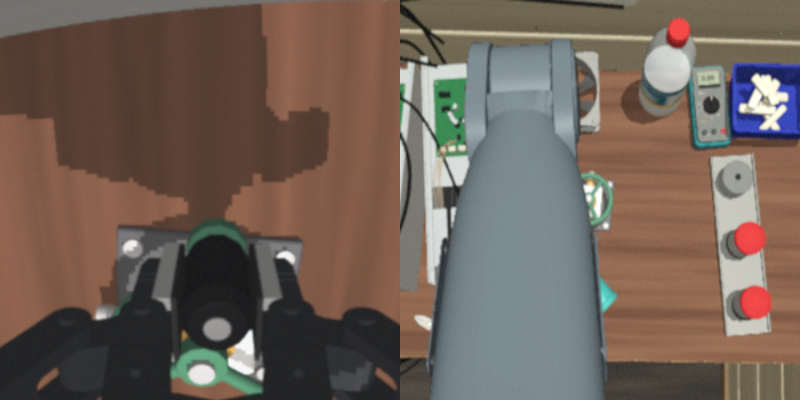

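The wheel is back near the mark, held between the pads at about (215,290) in the left crop. The lane is in order: reel, placed tin and neighbour tin. For the fine check I compare the grasp points, including tool tilt, at the stop and now.

```bash
python3 - <<'E'
from h import *
for n,e,r in(("stop -17N",[.6359,.0499],[-2.216,-2.219,.005]),("stop -26N",[.6369,.0503],[-2.21519584,-2.21710037,.01202]),("pre",[.6198,.0502],[2.221,2.219,-.004]),("now",sense()["eef_pos"][:2],sense()["tool_rot"])):
    g=np.array(e)+.155*R.from_rotvec(r).apply([0,0,1])[:2];print(n,g.round(5),"ang",np.degrees(np.arctan2(g[1]+.0078,g[0]-.6297)).round(2))
E
```

```text
stop -17N [0.63494 0.05016] ang 84.83
stop -26N [0.63524 0.05028] ang 84.55
pre [0.61974 0.0497 ] ang 99.82
now [0.63595 0.05013] ang 83.84
```

>>> arm_command --moves '[[[0,-0.0015,0],[0,0,0],-1],[[0,-0.0015,0],[0,0,0],-1],[[0,-0.0015,0],[0,0,0],-1],[[0,-0.0015,0],[0,0,0],-1],[[0,-0.0015,0],[0,0,0],-1],[[0,-0.0015,0],[0,0,0],-1]]'

```text
clock: 22.18
eef_pos: [0.6335, 0.0503, 0.2383]
tool_rot: [2.219, 2.221, 0.003]
wrist_force: [-0.0, 0.6, 5.9]
opening: 0.022
```

```bash
python3 - <<'E'
from h import *
s=sense();g=s["eef_pos"]+.155*R.from_rotvec(s["tool_rot"]).apply([0,0,1])
print(g.round(5),np.degrees(np.arctan2(g[1]+.0078,g[0]-.6297)).round(2),s["wrist_force"].round(1),s["clock"],np.abs(s["joint_velocities"]).max())
E
```

```text
[0.63396 0.0503  0.08334] 85.81 [-0.   0.6  5.9] 22.175 0.0014830716151392868
```

```bash
python3 -c "
from cell import job_done
print(job_done())"
```

```text
the job is handed in; nothing more can be done
None
```

I carried out the whole job and handed it in after about 22 s of robot time. No verdict was reported.

- **Tin:** The tipped tin stands upright, red lid up, on the middle place of the lane. Its lid measured at (0.5655, -0.3087), about 1 mm from the pad centre, and unchanged in the last picture. The neighbour tin's lid reads the same as before. The reel looks undisturbed.
- **Stop:** I turned the wheel clockwise until it was hard against its stop. The force rose from 17 to 26 N for 1 mm of motion, at about 85°, which agrees with the yellow mark.
- **Setting:** I backed it off two turns and kept hold of the handle. The final handle angle is 85.8°, against about 84.8–85.3° at the stop, so the setting is within about 1° of two turns. The wheel is still, with almost no sideways force and about 6 N vertically at the wrist.
- **Disagreement and correction:** The first end point read about 1.5° short of two turns, so I moved it by 1.5 mm. The camera and circle-fit estimates of the hub differed by up to about 5 mm in y.
- **Not checked:** I did not check the cutters or the driver at the end; the arm hid most of that part of the last top view.

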